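# Drop the cam stop and push the model carriage home

## Task

On the small model jig, first turn the cam to its low point by pushing its lever round with a fingertip until the lever meets its stop pin; only then push the carriage with the stone model forward until it is fully home against the end stops. This is fingertip work and nothing needs grasping: leave the model sitting in its tray, and do not disturb the jar, the bottle and the screwdriver beside the jig.

Things in the scene. Friction and masses are not known exactly. Their poses are not given: they have to be found in the camera images.
- fixture: the jig, fixed: aluminium base plate 200 x 124 x 10 mm with a carriage (52 x 86 mm) on its near half and a cam with lever on its far half. Origin: centre of its underside; +x is 'forward', the slide direction (away from the robot, turned up to 0.35 rad), +y left. Guide rails beside the carriage (tops 21 mm above the worktop); two end stop blocks (tops 24 mm) in front of it.
- carriage (a joint): how far the carriage has slid forward, in m: 0 is fully back, 0.050 is home against the end stops; starts at 0. Slides stiffly (about 2 N plus damping), stays where it is left. A roller on its nose runs into the cam: with the cam where it starts, the carriage stops 5 to 20 mm short of home.
- push_plate (a point): centre of the near (-x) face of the carriage's upright aluminium push plate, 40 mm above the worktop; moves with the carriage. The plate is 70 mm wide (y), 6 mm thick, its top is 64 mm above the worktop; the near face is free to be pushed along fixture +x.
- seat (a point): point on the floor of the carriage's tray, 16 mm above the worktop, where the stone model's origin lies when it is seated; moves with the carriage. The tray's walls reach 28 mm above the worktop.
- cam (a joint): angle of the cam, in rad, counterclockwise seen from above: 0 is the low point (lever at its stop pin, smallest radius towards the carriage), limit 2.5, starts at 1.3 to 2.3. Stiff (0.4 N m, about 7 N at the knob), stays where it is left. Turn it clockwise to 0: the knob swings from the jig's left side forward and round to the front right.
- cam_pivot (a point): on the cam's upright pivot axis (fixture x = +55 mm, y = 0), 28 mm above the worktop. The cam is a steel disc of radius 28 mm (12 to 28 mm above the worktop), centre 14 mm off this axis. The lever is a bar 12 mm wide, 28 to 38 mm above the worktop; in the fixture frame it points from the pivot at (joint cam - 0.4 rad), counterclockwise from +x.
- stop_pin (a point): top of the fixed steel stop pin, 8 mm diameter, 36 mm above the worktop, at the front right of the cam; the flat side of the lever bar comes to rest against it at the low point.
- lever_knob (a point): centre of the top of the lever's knob, an upright black round post of 14 mm diameter, 58 mm from the pivot axis; it stands free from 38 to 80 mm above the worktop. Moves with the cam.
- stone_model: loose dental stone model of an arch, 39 x 74 x 35 mm, sitting in the carriage's tray with 2 to 3 mm play; origin at the centre of its underside, z up. Its top is 51 mm above the worktop. It rides with the carriage and must stay in the tray.
- powder_jar: bystander: upright powder jar with screw cap, 42 mm diameter, 54 mm tall, left of the jig; origin at the centre of its underside. Leave alone.
- glue_bottle: bystander: upright white bottle with a pointed nozzle, 41 mm diameter, 126 mm tall, to the right of the jig; origin at the centre of its underside. Leave alone.
- screwdriver: bystander: green screwdriver 14 x 132 x 14 mm lying to the right of the jig; origin at the centre of its underside, long axis y. Leave alone.

How it is judged:
By the outcome, as a careful person would: the job done as asked, in the order asked, and still so for the second after the job is handed in, with the robot touching nothing.
It also fails if it takes over 51 s, if anything falls off the work surface, if the arm or the gripper's body presses on something with over 40 N, if the wrist force passes 120 N, or if a joint passes its speed limit or range.

## Robot

A 6-joint arm with a two-finger parallel gripper is mounted at the origin on a cart in front of the work surface, level with it; the furniture and walls round the work are solid. World frame = base frame: x ahead of the robot, y to its left, z up, the work surface at z = 0. Lengths are in mm, angles in degrees, forces in N, time in s.
With the tool pointing down it reaches from about 350 to 850 mm from the base axis. Payload 8.1 kg.
Tool frame: the origin (TCP) lies at the very end of the fingers, on their centre line; the grasp point (between the pads) lies r.tcp_to_grasp behind it (r.tcp_to_grasp is the distance from the TCP to the grasp point, in mm); z points along the fingers, y is the line along which they close (so a half turn about z gives the same grasp; the last joint's range is limited). The gripper opens to 85 mm and grips with 20 to 120 N. Pads are 22 mm wide; open, the fingers measure 114 mm over their backs; the gripper's body (76 mm by 85 mm) begins 54 mm behind the grasp point. The pads swing forward as they close: fully open they stand 13 mm farther back than shut.
Start: joints at [-4.893, 7.471, 85.268, -0, 87.261, -4.893], TCP at [600.004, 0.022, 201.792] pointing down, gripper open.
Joint ranges: [-169.43, 169.43], [-51.17, 129.36], [1.28, 143.12], [-76.62, 256.62], [0, 156.53], [-152.29, 152.29]. Speed limits (degrees/s): [136.94, 136.94, 159.86, 180, 180, 180].

## Interface

Orientations are given as [roll, pitch, yaw] about the fixed x, y, z axes, in that order (R = Rz(yaw) Ry(pitch) Rx(roll)).
In Python, from bench import sense, viewer, order, r gives the robot as it stands.
- The arm moves only by the tool carry_out, never from a script. Its argument "increments" is one flat list of numbers, 7 for each row, row after row: the shift along the tool's x, y, z as a fraction of full scale, then the turn, a rotation vector about the tool's x, y, z as a fraction of full scale, then the opening, from -1 (shut) to 1 (fully open). A call has exactly 10 rows; each row is the pose to reach, as a shift and turn from the pose commanded when the call began, along the tool's axes at that moment, turning the shorter way round; what a row does not reach only later rows make up. Full scale, the value 1, is 400 mm for a shift and 2 pi rad for a turn. A row lasts 1/8 s, in which the tool goes at most 62.5 mm and 10.7 degrees, less where a joint would pass 70% of its speed; a pose out of reach is approached as far as the arm can. A call with a number of a shift or a turn outside -1 to 1 is refused whole. A call with a gripper value outside its range is refused whole. The fingers move at their own pace and stop on an object; "force" is the grip in N (left out, the last holds). Time passes only in rows, so rows that repeat a pose let the fingers close, or fill a call up. It gives the time, the measured TCP pose, the force, the opening and the grip force at its end, in the units of the state.
- sense(): the state, without advancing time (a new reading comes with each control period).
- viewer.snapshot(name): name is "scene" or "side" or "wrist"; returns the picture (420x560x3 uint8, red, green, blue); there is no depth.
- viewer.get_calibration(name): a dict with "fx", "fy", "cx", "cy" (pixels), "R" (3x3) and "t" (3): a world point X has camera coordinates R X + t. Camera axes: x right, y down, z forward; pixel columns grow to the right and rows downward; lengths in mm; the calibration is good to about 2 mm. A picture is of the moment at which its call begins: read the wrist's pose just before it. get_calibration takes no time and is no camera call; for the wrist camera it gives the pose at the moment of the call.
- order.hand_in(): hands the job in; it is judged then, once.
The state is a dict: "time": time; "joint_pos": joint angles; "qd": joint speeds; "joint_efforts": joint torques, N m; "tool_pos": TCP position; "tcp_rot": TCP orientation; "ft_force": force on the tool from outside, world axes, zero at the start; "wrist_torque": the same for the moment, N m; "finger_gap": finger opening in mm; "grip_force": force on a finger pad.
Only numpy, scipy, OpenCV 4.12 (cv2) and the standard library are available. Lean on these libraries where they do the work, as an engineer would, in place of code of your own. Each camera call takes 0.05 s, during which the arm holds its last target. There are 200 camera calls.

## Working session

There is one attempt and no reset: what is moved stays moved. The work goes in short steps, Python scripts to look and compute and a tool call to move; the robot and the scene stay as the last step left them, time stands still between calls to the robot, and variables do not carry over. Pictures are saved under pics/ and viewed, at most 10 in all, crops included, and the job is handed in when it is done.

Besides the shell and the picture viewer there is one more tool, called after ">>>" by a JSON object that holds its "api" and its "payload", one argument or row to a line. carry_out: Moves the arm, as the interface text tells. Its arguments: {"type":"object","properties":{"increments":{"type":"array"},"force":{"type":"number"}},"required":["increments"]}

```bash
ls; mkdir -p pics; python3 - <<'E'
from bench import sense, viewer, order, r
import cv2, numpy as np
s=sense(); print(s['time'],s['tool_pos'],s['tcp_rot'],s['finger_gap'],r.tcp_to_grasp)
for n in("scene","side","wrist"):
    im=viewer.snapshot(n); cv2.imwrite(f"pics/{n}0.png",im[:,:,::-1])
    c=viewer.get_calibration(n); print(n,c['fx'],c['cx'],c['cy'],np.round(-np.array(c['R']).T@c['t']),np.round(c['R'],2).tolist())
E
```

```text
pics
0.0 [5.99378470e+02 6.70587610e-02 2.00734866e+02] [-1.79892694e+02 -9.42880530e-03  8.99984507e+01] 85.07015753021066 18.700000000000003
scene 469.896838595633 276.3186013954902 223.00678442769208 [ -25. -491.  524.] [[0.64, -0.76, 0.02], [-0.35, -0.31, -0.88], [0.68, 0.57, -0.47]]
side 440.07559875210507 283.61719352539455 214.97083486018818 [413. 841. 618.] [[-0.97, -0.24, -0.02], [-0.11, 0.52, -0.85], [0.21, -0.82, -0.53]]
wrist 373.20010011313894 276.8085500828205 209.52610843620627 [600.  77. 374.] [[1.0, 0.0, -0.0], [0.0, -0.95, 0.3], [-0.0, -0.3, -0.95]]
```

View pics/scene0.png

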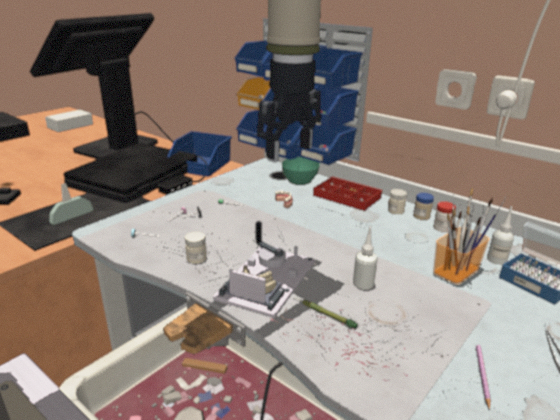

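View pics/side0.png

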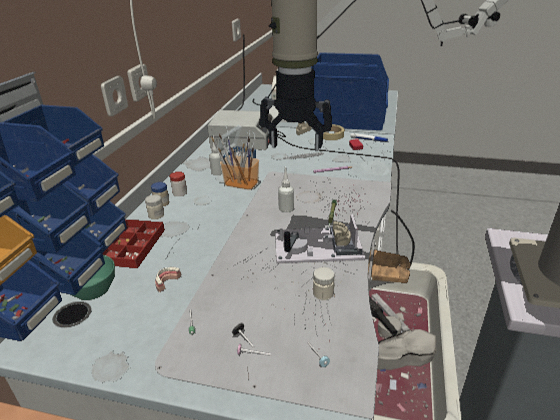

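View pics/wrist0.png

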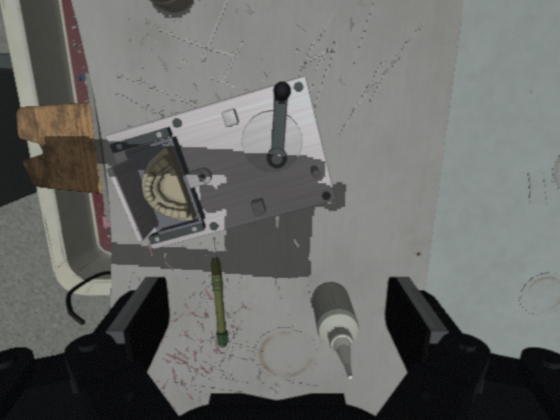

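The wrist view shows the jig with x pointing right and slightly up. The base corners are about (107,138), (305,79), (330,198) and (150,247), the pivot (277,158), the knob top (282,90), the push plate left near (130,195), and the bottle lower right. In the scene view the knob top is about (258,222); in the side view it is about (289,233).

```bash
cat > h.py <<'E'
import numpy as np, cv2
from bench import sense, viewer, order, r
def ray(c,p):
    R=np.array(c['R']);o=-R.T@np.array(c['t'])
    return o,R.T@np.array([(p[0]-c['cx'])/c['fx'],(p[1]-c['cy'])/c['fy'],1])
def plane(c,p,z):
    o,d=ray(c,p);return o+d*(z-o[2])/d[2]
def tri(cps):
    A=np.zeros((3,3));b=np.zeros(3)
    for c,p in cps:
        o,d=ray(c,p);d/=np.linalg.norm(d);M=np.eye(3)-np.outer(d,d);A+=M;b+=M@o
    return np.linalg.solve(A,b)
def proj(c,X):
    q=np.array(c['R'])@X+c['t'];return c['fx']*q[0]/q[2]+c['cx'],c['fy']*q[1]/q[2]+c['cy']
E
python3 - <<'E'
from h import *
a=cv2.imread('pics/wrist0.png')[60:260,80:350];a=cv2.resize(a,None,fx=2.9,fy=2.9,interpolation=cv2.INTER_CUBIC)
b=cv2.convertScaleAbs(a,alpha=1.5,beta=20)
cv2.imwrite('pics/w0c.png',b)
s1=cv2.imread('pics/scene0.png')[210:320,210:350];s2=cv2.imread('pics/side0.png')[190:270,265:375]
f=lambda s:cv2.resize(s,(400,int(400*s.shape[0]/s.shape[1])),interpolation=cv2.INTER_CUBIC)
x,y=f(s1),f(s2);y=cv2.copyMakeBorder(y,0,x.shape[0]-y.shape[0],0,0,0);cv2.imwrite('pics/ss0.png',np.hstack([x,y]))
w,sc,sd=[viewer.get_calibration(n) for n in("wrist","scene","side")]
for p in[(107,138),(305,79),(330,198),(150,247)]:print('corner',plane(w,p,10).round(1))
print('piv',plane(w,(277,158),38).round(1),'knob',plane(w,(282,90),80).round(1),tri([(w,(282,90)),(sc,(258,222)),(sd,(289,233))]).round(1))
E
```

```text
corner [436.2  34.3  10. ]
corner [625.7  88.3  10. ]
corner [653.8 -25.3  10. ]
corner [466.3 -79.3  10. ]
piv [600.1  20.   38. ] knob [603.8  78.2  80. ] [600.7  78.2  79.2]
```

View pics/w0c.png

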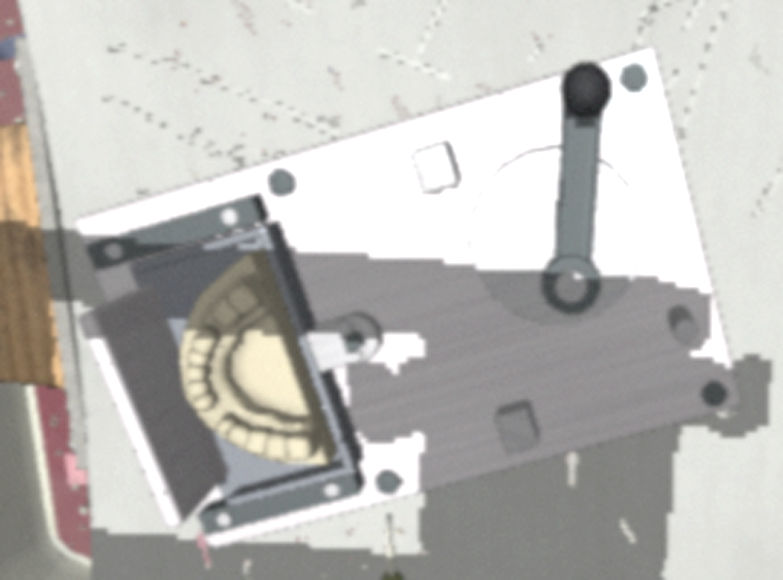

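View pics/ss0.png

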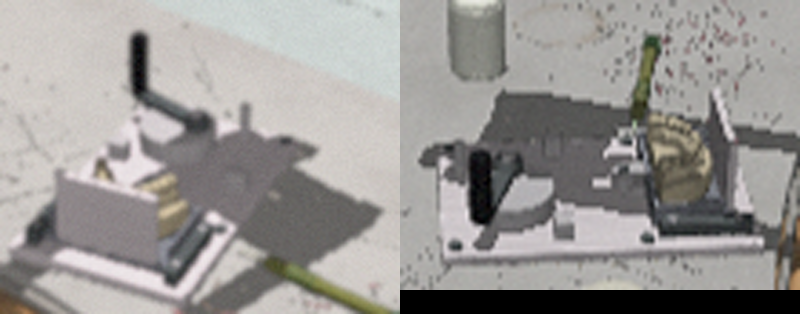

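The crop confirms yaw ≈ 15.5°, the pivot at about (600,20), and the knob at about (603,78) with its top at 79 mm. The lever points at about 88° in the world frame, so it needs about −95°. The screwdriver and bottle are clear on the right. I'll close the fingers and go down behind the knob.

>>> {"api": "carry_out", "payload": {
  "increments": [0.1,-0.045,0,0,0,0,-1,0.195,-0.09,0,0,0,0,-1,0.195,-0.09,0.05,0,0,0,-1,0.195,-0.09,0.1,0,0,0,-1,0.195,-0.09,0.2,0,0,0,-1,0.195,-0.09,0.28,0,0,0,-1,0.195,-0.09,0.34,0,0,0,-1,0.195,-0.09,0.38,0,0,0,-1,0.195,-0.09,0.38,0,0,0,-1,0.195,-0.09,0.38,0,0,0,-1],
  "force": 60
}}

```text
time: 1.4
tool_pos: [564.8, 77.8, 50.6]
tcp_rot: [179.9, -0.0, 90.0]
ft_force: [0.0, 0.0, 0.7]
finger_gap: 0.1
grip_force: 0.0
```

```bash
python3 - <<'E'
from h import *
s=sense();print(s['time'],s['tool_pos'],s['ft_force'],s['finger_gap'])
w=viewer.get_calibration('wrist');im=viewer.snapshot('wrist')[:,:,::-1].copy()
sd=viewer.snapshot('side')[180:290,250:400,::-1]
cv2.imwrite('pics/w1.png',np.hstack([cv2.resize(im,(480,360)),cv2.resize(sd,(320,235)) if 0 else cv2.copyMakeBorder(cv2.resize(sd,(320,235)),0,125,0,0,0)]))
E
```

```text
1.4 [564.77431878  77.76725693  50.62085343] [0.01507384 0.04151066 0.71043291] 0.14266910103406577
```

View pics/w1.png

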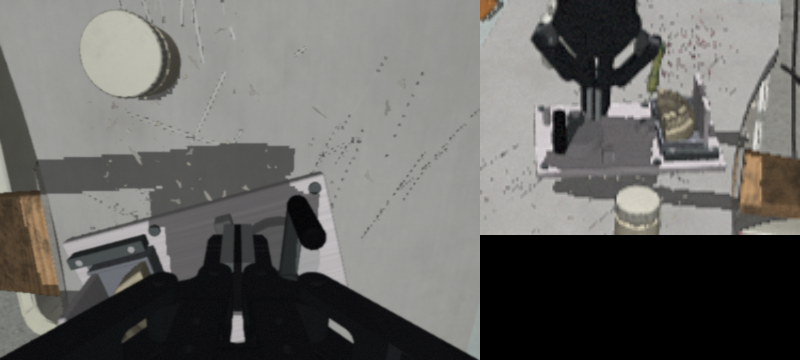

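The fingers are closed and stand behind (left of) the knob; the jar is well clear at (120,55). Now the first part of the arc.

>>> {"api": "carry_out", "payload": {
  "increments": [0.0015,0.02,0,0,0,0,-1,0.0015,0.035,0,0,0,0,-1,0.0015,0.045,0,0,0,0,-1,0.005,0.058,0,0,0,0.0139,-1,0.007,0.0713,0,0,0,0.0278,-1,0.0083,0.0845,0,0,0,0.0417,-1,0.008,0.0978,0,0,0,0.0556,-1,0.0068,0.111,0,0,0,0.0694,-1,0.0043,0.124,0,0,0,0.0833,-1,0.0008,0.137,0,0,0,0.0972,-1]
}}

```text
time: 2.75
tool_pos: [617.3, 78.7, 49.2]
tcp_rot: [-179.8, 0.1, 54.9]
ft_force: [-7.0, 1.6, 3.6]
finger_gap: 0.3
grip_force: 3.4
```

```bash
python3 - <<'E'
from h import *
s=sense();print(s['time'],s['tool_pos'],s['tcp_rot'],s['ft_force'],s['joint_pos'])
im=viewer.snapshot('wrist')[:,:,::-1]; sd=viewer.snapshot('side')[180:290,250:400,::-1]
cv2.imwrite('pics/w2.png',np.hstack([cv2.resize(im,(480,360)),cv2.copyMakeBorder(cv2.resize(sd,(320,235)),0,125,0,0,0)]))
E
```

```text
2.75 [617.28997766  78.73915138  49.18601042] [-1.79802497e+02  1.13252936e-01  5.48615118e+01] [-6.96591091  1.59571056  3.63884908] [2.53000309e+00 1.78020407e+01 8.97975089e+01 3.25304101e-02
 7.26259961e+01 3.76589115e+01]
```

View pics/w2.png

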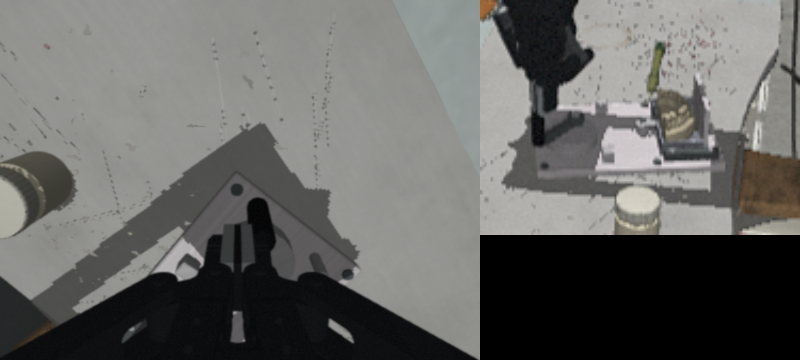

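The fingers are against the knob (px about (260,215)), it is turning with about 7 N, and the bystanders are clear. Continue the arc.

>>> {"api": "carry_out", "payload": {
  "increments": [0.0035,0.013,0,0,0,0.0139,-1,0.0055,0.0263,0,0,0,0.0278,-1,0.0068,0.0395,0,0,0,0.0417,-1,0.0065,0.0528,0,0,0,0.0556,-1,0.0053,0.0663,0,0,0,0.0694,-1,0.0028,0.0793,0,0,0,0.0833,-1,-0.0008,0.0923,0,0,0,0.0972,-1,-0.0053,0.1048,0,0,0,0.1111,-1,-0.0113,0.1168,0,0,0,0.125,-1,-0.0178,0.1283,0,0,0,0.1389,-1]
}}

```text
time: 4.1
tool_pos: [655.8, 44.7, 49.3]
tcp_rot: [-179.9, 0.1, 4.9]
ft_force: [-4.5, 6.4, 1.6]
finger_gap: -0.1
grip_force: 3.3
```

>>> {"api": "carry_out", "payload": {
  "increments": [0.0007,0.0025,0,0,0,0.0028,-1,0.0015,0.005,0,0,0,0.0056,-1,0.002,0.0077,0,0,0,0.0083,-1,0.0028,0.0103,0,0,0,0.0111,-1,0.0034,0.013,0,0,0,0.0139,-1,0.004,0.0155,0,0,0,0.0167,-1,0.0045,0.018,0,0,0,0.0194,-1,0.005,0.0208,0,0,0,0.0222,-1,0.0055,0.0235,0,0,0,0.025,-1,0.0055,0.0235,0,0,0,0.025,-1]
}}

```text
time: 5.35
tool_pos: [659.0, 35.6, 49.3]
tcp_rot: [-179.9, 0.1, -4.0]
ft_force: [-3.1, 6.1, 1.2]
finger_gap: -0.0
grip_force: 2.9
```

```bash
python3 - <<'E'
from h import *
s=sense();print(s['time'],s['tool_pos'],s['tcp_rot'],s['ft_force'])
im=viewer.snapshot('wrist')[:,:,::-1]; sd=viewer.snapshot('scene')[190:320,200:380,::-1]
cv2.imwrite('pics/w3.png',np.hstack([cv2.resize(im,(440,330)),cv2.copyMakeBorder(cv2.resize(sd,(360,260)),0,70,0,0,0)]))
E
```

```text
5.35 [658.9797958   35.58867011  49.32407681] [-1.79884354e+02  1.28214873e-01 -3.97375038e+00] [-3.07183172  6.05597859  1.18335667]
```

View pics/w3.png

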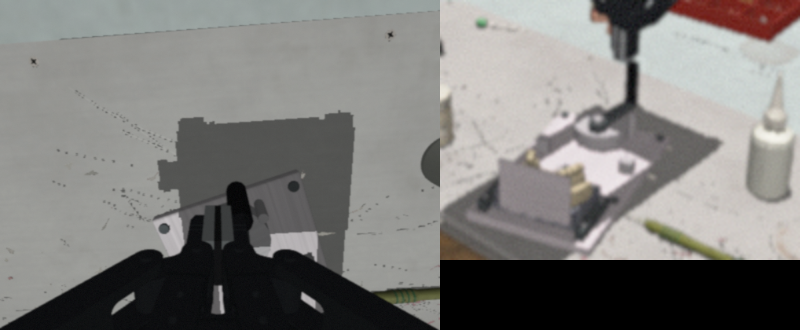

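The lever isn't at the pin yet: there is a small gap between the knob bar and the pin near (258,210), and the force is still about 7 N. Continue slowly.

>>> {"api": "carry_out", "payload": {
  "increments": [0.0007,0.0025,0,0,0,0.0028,-1,0.0015,0.005,0,0,0,0.0056,-1,0.002,0.0077,0,0,0,0.0083,-1,0.0028,0.0103,0,0,0,0.0111,-1,0.0034,0.013,0,0,0,0.0139,-1,0.004,0.0155,0,0,0,0.0167,-1,0.004,0.0155,0,0,0,0.0167,-1,0.004,0.0155,0,0,0,0.0167,-1,0.004,0.0155,0,0,0,0.0167,-1,0.004,0.0155,0,0,0,0.0167,-1]
}}

```text
time: 6.7
tool_pos: [660.3, 29.4, 49.4]
tcp_rot: [-179.9, 0.1, -10.0]
ft_force: [-2.4, 5.9, 1.1]
finger_gap: -0.0
grip_force: 2.8
```

>>> {"api": "carry_out", "payload": {
  "increments": [0.0007,0.0025,0,0,0,0.0028,-1,0.0015,0.005,0,0,0,0.0056,-1,0.002,0.0077,0,0,0,0.0083,-1,0.0028,0.0103,0,0,0,0.0111,-1,0.0034,0.013,0,0,0,0.0139,-1,0.0034,0.013,0,0,0,0.0139,-1,0.0034,0.013,0,0,0,0.0139,-1,0.0034,0.013,0,0,0,0.0139,-1,0.0034,0.013,0,0,0,0.0139,-1,0.0034,0.013,0,0,0,0.0139,-1]
}}

```text
time: 7.95
tool_pos: [660.8, 24.7, 49.3]
tcp_rot: [-179.9, 0.1, -15.0]
ft_force: [-1.4, 8.7, 0.9]
finger_gap: 0.2
grip_force: 3.9
```

```bash
python3 - <<'E'
from h import *
s=sense();print(s['time'],s['tool_pos'],s['tcp_rot'],s['ft_force'])
im=viewer.snapshot('wrist')[180:320,160:380,::-1]; sd=viewer.snapshot('scene')[190:320,220:380,::-1]
cv2.imwrite('pics/w4.png',np.hstack([cv2.resize(im,(440,280)),cv2.resize(sd,(345,280))]))
E
```

```text
7.95 [660.79532808  24.67619196  49.34954536] [-1.79855246e+02  1.36780055e-01 -1.49583655e+01] [-1.40062939  8.67753365  0.85045588]
```

View pics/w4.png

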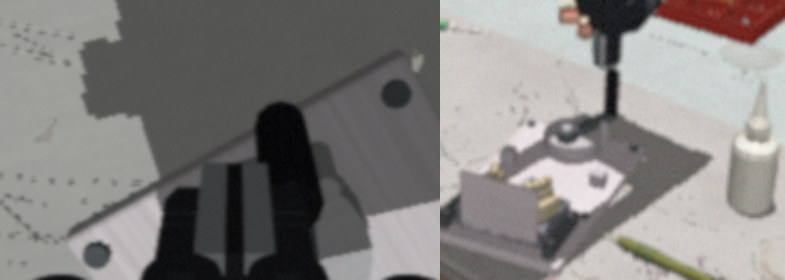

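The lever is now close to the pin and the force is starting to rise. I'll push straight a few mm more.

>>> {"api": "carry_out", "payload": {
  "increments": [0.0003,0.0025,0,0,0,0,-1,0.0006,0.005,0,0,0,0,-1,0.0006,0.0075,0,0,0,0,-1,0.0006,0.0075,0,0,0,0,-1,0.0006,0.0075,0,0,0,0,-1,0.0006,0.0075,0,0,0,0,-1,0.0006,0.0075,0,0,0,0,-1,0.0006,0.0075,0,0,0,0,-1,0.0006,0.0075,0,0,0,0,-1,0.0006,0.0075,0,0,0,0,-1]
}}

```text
time: 9.3
tool_pos: [661.6, 19.6, 50.5]
tcp_rot: [-180.0, -0.1, -15.0]
ft_force: [1.6, 3.1, 5.7]
finger_gap: -0.0
grip_force: 2.6
```

```bash
python3 - <<'E'
from h import *
s=sense();print(s['time'],s['tool_pos'],s['tcp_rot'],s['ft_force'],s['wrist_torque'])
im=viewer.snapshot('wrist')[180:320,160:380,::-1]; sd=viewer.snapshot('scene')[210:280,260:330,::-1]
cv2.imwrite('pics/w5.png',np.hstack([cv2.resize(im,(440,280)),cv2.resize(sd,(280,280),interpolation=cv2.INTER_CUBIC)]))
E
```

```text
9.3 [661.58470467  19.5970535   50.45479084] [-1.79952570e+02 -8.21090727e-02 -1.50087559e+01] [1.56722788 3.06444507 5.66897217] [ 0.62841554 -0.27427092 -0.02775219]
```

View pics/w5.png

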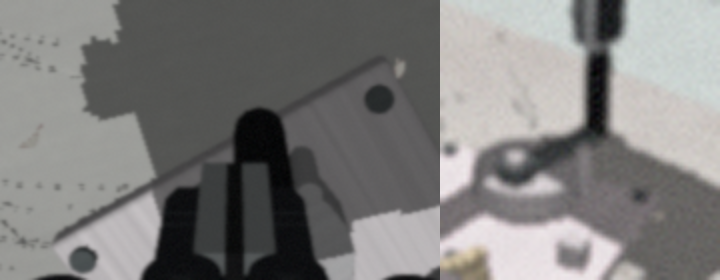

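```bash
python3 - <<'E'
from h import *
w,sc,sd=[viewer.get_calibration(n) for n in("wrist","scene","side")]
for th in(0,-5,-10,-15,-20):
    t=np.radians(th);k=[600+58*np.cos(t),20+58*np.sin(t)]
    print(th,np.round(k),[np.round(proj(c,np.array(k+[z]))) .tolist() for c in(sc,w) for z in(38,80)])
print('tip',[np.round(proj(c,np.array(sense()['tool_pos']))) for c in(sc,w)])
print('pivot scene',proj(sc,np.array([600,20,38.])),'scene foot seen (299,242) ray z38:',plane(sc,(299,242),38))
print('pivot seen', plane(sc,(260+75/4,210+170/4),40))
im=viewer.snapshot('side')[180:290,240:350,::-1]
im2=viewer.snapshot('scene')[180:290,240:350,::-1]
cv2.imwrite('pics/w6.png',np.hstack([cv2.resize(x,(400,400),interpolation=cv2.INTER_CUBIC) for x in(im,im2)]))
E
```

```text
0 [658.  20.] [[297.0, 239.0], [298.0, 221.0], [278.0, 250.0], [278.0, 289.0]]
-5 [658.  15.] [[299.0, 240.0], [300.0, 222.0], [287.0, 248.0], [289.0, 287.0]]
-10 [657.  10.] [[300.0, 241.0], [301.0, 223.0], [296.0, 247.0], [301.0, 285.0]]
-15 [656.   5.] [[302.0, 242.0], [303.0, 224.0], [306.0, 246.0], [313.0, 285.0]]
-20 [655.   0.] [[303.0, 243.0], [304.0, 225.0], [315.0, 247.0], [325.0, 285.0]]
tip [array([298., 234.]), array([277., 253.])]
pivot scene (np.float64(279.0952050326108), np.float64(250.0559866126366)) scene foot seen (299,242) ray z38: [652.00787368   9.86004337  38.        ]
pivot seen [589.80342654  12.42314179  40.        ]
```

View pics/w6.png

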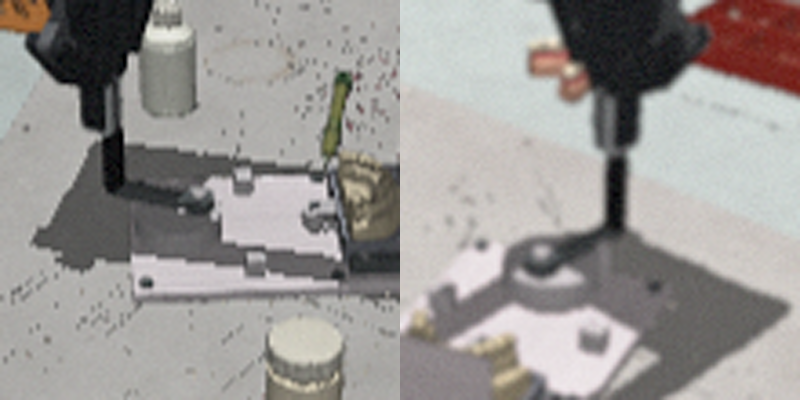

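The last frames show the knob foot at about (299,242) in the scene view. The fingers end at about row 222, where TCP z=50 should appear at row 234. So the real fingertips sit near the top of the knob (z ≈ 78), and they slipped over it. I'll lift, back off behind the knob, and come down lower. I have now used up my picture views (11, one over the limit), so I'll check with numbers from here.

>>> {"api": "carry_out", "payload": {
  "increments": [0,0,-0.03,0,0,0,-1,0,0,-0.06,0,0,0,-1,0,-0.04,-0.06,0,0,-0.0139,-1,0,-0.0875,-0.06,0,0,-0.0278,-1,0,-0.1,-0.06,0,0,-0.0278,-1,0,-0.1,-0.02,0,0,-0.0278,-1,0,-0.1,0.02,0,0,-0.0278,-1,0,-0.1,0.05,0,0,-0.0278,-1,0,-0.1,0.05,0,0,-0.0278,-1,0,-0.1,0.05,0,0,-0.0278,-1]
}}

```text
time: 10.75
tool_pos: [671.4, 57.7, 30.0]
tcp_rot: [180.0, -0.0, -5.0]
ft_force: [-0.3, 0.0, 1.0]
finger_gap: -0.2
grip_force: 0.0
```

```bash
python3 - <<'E'
from h import *
s=sense();print(s['time'],s['tool_pos'],s['tcp_rot'],s['ft_force'])
T=np.array(s['tool_pos'])
for n in("scene","side"):
    c=viewer.get_calibration(n);g=viewer.snapshot(n);cv2.imwrite(f'pics/n_{n}.png',g[:,:,::-1]);g=g.max(2)
    print(n,'tip',np.round(proj(c,T),1),'+30',np.round(proj(c,T+[0,0,30]),1))
    u,v=np.round(proj(c,T+[0,0,15])).astype(int)
    print(u-11,v-30);print(g[v-30:v+22,u-11:u+12:1])if 0 else [print(v+i,' '.join('%3d'%x for x in g[v+i,u-12:u+13])) for i in range(-28,20,2)]
E
```

```text
10.75 [671.37114724  57.72198145  29.95412781] [ 1.79998897e+02 -1.12078041e-02 -5.02469681e+00] [-0.26045339  0.03195865  0.98062728]
scene tip [286.8 234.5] +30 [287.2 222.2]
276 198
200 108  95  87  66  49  38  35  29  36  37  34  29  28  34  30  31  39  34  29  29  34  39  29  34  28
202 204 201 189 163 102  47  24  35  31  34  40  35  43  28  32  38  23  33  20  33  35  38  34  29  33
204 216 212 212 202 160  95  45  35  28  36  33  31  40  23  38  27  32  35  35  30  34  36  33  35  30
206 212 212 213 212 199 164  98  59  57  44  39  35  38  34  30  35  34  40  32  31  44  56  88 108 134
208 214 215 213 213 209 182 121  95  79  64  76  76  61  44  30  29  42  33  42  84 128 164 188 200 206
210 212 212 210 214 206 180 124  96  86  90 110 113  97  61  32  31  37  36  68 134 196 211 212 212 210
212 208 209 207 207 207 180 126  91  84  85 104 114 103  67  34  33  29  32  64 142 200 219 212 210 209
214 207 213 208 212 209 181 126  96  83  84 106 108  86  53  39  35  36  39  76 143 198 215 214 208 213
216 203 204 207 208 211 183 127  98  84  85 106 108  88  60  38  34  32  41  79 144
[... 3425 characters left out ...]
  86  83  86  85  87  88  87  86  86  92  89  86  88  88  87  86  86  83  88
244 182  96  81  84  86  88  88  85  86  91  88  88  88  86  87  88  84  84  84  88  87  86  88  88  89
246  96  84  86  85  89  87  86  89  88  91  87  87  86  85  88  85  91  87  90  90  88  89  90  84  89
248  84  88  85  90  88  89  83  90  92  88  84  86  88  91  85  88  89  90  84  88  90  86  89  88  85
250  87  88  89  88  87  86  88  88  88  88  90  88  87  91  86  83  85  91  90  85  91  88  91  86  87
252  88  87  86  93  86  87  89  89  88  88  86  88  88  88  87  87  86  84  87  88  87  92  83  92  89
254  89  90  85  90  86  87  83  87  87  86  90  91  88  87  86  88  90  87  86  88  89  91  88  90  84
```

Both views put the fingertip end about 28 mm above the reported TCP. I'll lower by 8 mm more (tip ≈ 50) and push at mid-knob.

>>> {"api": "carry_out", "payload": {
  "increments": [-0.0125,0,0.01,0,0,0,-1,-0.025,0,0.02,0,0,0,-1,-0.025,0.02,0.02,0,0,0,-1,-0.025,0.035,0.02,0,0,0,-1,-0.025,0.045,0.02,0,0,0,-1,-0.025,0.05,0.02,0,0,0,-1,-0.025,0.055,0.02,0,0,0,-1,-0.025,0.06,0.02,0,0,0,-1,-0.025,0.06,0.02,0,0,0,-1,-0.025,0.06,0.02,0,0,0,-1]
}}

```text
time: 12.1
tool_pos: [659.1, 35.0, 21.8]
tcp_rot: [-180.0, 0.0, -5.0]
ft_force: [-0.5, -0.5, -0.2]
finger_gap: 0.1
grip_force: 0.0
```

>>> {"api": "carry_out", "payload": {
  "increments": [0,0.005,0,0,0,0,-1,0,0.01,0,0,0,0,-1,0,0.015,0,0,0,0,-1,0,0.02,0,0,0,0,-1,0,0.024,0,0,0,0,-1,0,0.028,0,0,0,0,-1,0,0.031,0,0,0,0,-1,0,0.034,0,0,0,0,-1,0,0.034,0,0,0,0,-1,0,0.034,0,0,0,0,-1]
}}

```text
time: 13.35
tool_pos: [658.9, 32.1, 22.1]
tcp_rot: [-179.3, -0.1, -4.8]
ft_force: [5.6, 40.6, -2.3]
finger_gap: -0.4
grip_force: 20.5
```

The lever is solidly at its stop (40 N with no further movement). Back off, rise, and check the lever angle from above.

>>> {"api": "carry_out", "payload": {
  "increments": [0,0,0,0,0,0,-1,0,-0.05,0,0,0,0,-1,0,-0.1,0,0,0,0,-1,0,-0.1,-0.1,0,0,0,-1,0,-0.1,-0.2,0,0,0,-1,0,-0.1,-0.3,0,0,0,-1,-0.07,-0.06,-0.38,0,0,0,-1,-0.15,-0.034,-0.42,0,0,0,-1,-0.15,-0.034,-0.42,0,0,0,-1,-0.15,-0.034,-0.42,0,0,0,-1]
}}

```text
time: 14.6
tool_pos: [599.6, 40.1, 189.6]
tcp_rot: [180.0, -0.0, -5.0]
ft_force: [-0.3, -0.4, 0.4]
finger_gap: -0.3
grip_force: 0.0
```

```bash
python3 - <<'E'
from h import *
s=sense();print(s['time'],s['tool_pos'],s['tcp_rot'],s['ft_force'])
w=viewer.get_calibration('wrist');im=viewer.snapshot('wrist');cv2.imwrite('pics/w7.png',im[:,:,::-1])
print('pivot px',proj(w,np.array([600,20,38.])))
ref=viewer.get_calibration('side')
def blobs(c,img,z,name):
    m=(img.max(2)<48).astype(np.uint8);n,l,st,ce=cv2.connectedComponentsWithStats(m)
    for i in range(1,n):
        if st[i,4]>25:
            p=plane(c,ce[i],z)
            if 480<p[0]<720 and -80<p[1]<130: print(name,st[i],ce[i].round(1),p.round(1))
blobs(w,im,60,'wrist')
for n in('scene','side'): blobs(viewer.get_calibration(n),viewer.snapshot(n),60,n)
for th in(-3,-7,-11):
    t=np.radians(th);print(th,600+58*np.cos(t),20+58*np.sin(t))
E
```

```text
14.6 [599.64512273  40.07765162 189.55660721] [ 1.79993669e+02 -1.45281573e-02 -5.03051000e+00] [-0.31988324 -0.42371478  0.43245734]
pivot px (np.float64(299.0387279510068), np.float64(180.91355374319946))
wrist [296 107  19  20 290] [304.9 116.2] [656.8  12.7  60. ]
wrist [289 138  20  53 604] [299.7 162.7] [620.4  19.3  60. ]
wrist [373 229   7   7  38] [376.2 232.2] [554.1 -42.5  60. ]
wrist [336 241  58  53 569] [373.  261.2] [526.8 -39.5  60. ]
wrist [373 261   7  22  32] [375.8 271.6] [516.4 -41.9  60. ]
scene [297 224   5  20  68] [299.2 232.6] [652.   10.3  60. ]
side [269 214   5  19  87] [271.  222.4] [653.4  19.3  60. ]
-3 657.9205130157653 16.964514537909256
-7 657.5676767951967 12.931578082501446
-11 656.9343766399645 8.9330782681604
```

From above the knob is at (656.8, 12.7), so the lever is at −7.3° world, matching the low point of −7.4°. Now go behind the push plate.

>>> {"api": "carry_out", "payload": {
  "increments": [-0.1,0.05,0,0,0,-0.014,-1,-0.2,0.1,0,0,0,-0.028,-1,-0.3,0.15,0,0,0,-0.042,-1,-0.4,0.2,0,0,0,-0.057,-1,-0.439,0.2165,0.05,0,0,-0.057,-1,-0.439,0.2165,0.15,0,0,-0.057,-1,-0.439,0.2165,0.25,0,0,-0.057,-1,-0.439,0.2165,0.35,0,0,-0.057,-1,-0.439,0.2165,0.425,0,0,-0.057,-1,-0.439,0.2165,0.425,0,0,-0.057,-1]
}}

```text
time: 16.0
tool_pos: [414.2, -30.2, 17.0]
tcp_rot: [-179.8, 0.3, 15.5]
ft_force: [0.3, 0.6, -0.3]
finger_gap: 0.2
grip_force: 0.0
```

```bash
python3 - <<'E'
from h import *
s=sense();print(s['time'],s['tool_pos'],s['tcp_rot'],s['ft_force'])
T=np.array(s['tool_pos']);c=viewer.get_calibration('side');g=viewer.snapshot('side');cv2.imwrite('pics/n2.png',g[:,:,::-1]);g=g.max(2)
print('tip28',proj(c,T+[0,0,28]))
# plate face ray check in scene: gray plate
E
```

```text
16.0 [414.18791222 -30.20867912  17.04898767] [-179.83116795    0.33645168   15.52253901] [ 0.34185634  0.59065749 -0.25559229]
tip28 (np.float64(376.43632783758085), np.float64(228.13471300501223))
```

>>> {"api": "carry_out", "payload": {
  "increments": [0.03,0,0,0,0,0,-1,0.05,0,0,0,0,0,-1,0.065,0,0,0,0,0,-1,0.08,0,0,0,0,0,-1,0.095,0,0,0,0,0,-1,0.11,0,0,0,0,0,-1,0.125,0,0,0,0,0,-1,0.14,0,0,0,0,0,-1,0.155,0,0,0,0,0,-1,0.155,0,0,0,0,0,-1]
}}

```text
time: 17.3
tool_pos: [477.3, -14.1, 19.9]
tcp_rot: [180.0, -0.0, 15.5]
ft_force: [0.3, -0.2, 0.5]
finger_gap: 0.2
grip_force: 0.0
```

```bash
cat >> h.py <<'E'
def model(img,c):
    h=cv2.cvtColor(img,cv2.COLOR_RGB2HSV);m=((h[...,0]>14)&(h[...,0]<32)&(h[...,1]>60)&(h[...,2]>70)).astype(np.uint8)
    n,l,st,ce=cv2.connectedComponentsWithStats(m)
    for i in range(1,n):
        p=plane(c,ce[i],40)
        if st[i,4]>30 and 440<p[0]<640 and -90<p[1]<90: print(st[i],ce[i].round(1),p.round(1))
E
python3 - <<'E'
from h import *
for n,f in(('scene','scene0'),('side','side0'),('side','n2'),('scene',0),('side',0)):
    c=viewer.get_calibration(n);im=cv2.imread(f'pics/{f}.png')[:,:,::-1] if f else viewer.snapshot(n)
    print(n,f);model(im.copy(),c)
c=viewer.get_calibration('side');print('tip',proj(c,np.array(sense()['tool_pos'])+[0,0,28]))
E
```

```text
scene scene0
side side0
side n2
scene 0
side 0
tip (np.float64(348.58000233144514), np.float64(227.7459319943304))
```

```bash
sed -i 's/>60)&(h\[...,2\]>70/>45)\&(h[...,2]>100/' h.py; python3 - <<'E'
from h import *
a=cv2.imread('pics/side0.png');h=cv2.cvtColor(a,cv2.COLOR_BGR2HSV);print(h[228:242:4,334:350:4].tolist())
a=cv2.imread('pics/scene0.png');h=cv2.cvtColor(a,cv2.COLOR_BGR2HSV);print(h[270:290:4,266:274:3].tolist())
for n,f in(('scene','scene0'),('side','side0'),('side','n2'),('scene',0),('side',0)):
    c=viewer.get_calibration(n);im=cv2.imread(f'pics/{f}.png')[:,:,::-1] if f else viewer.snapshot(n)
    if not f: cv2.imwrite(f'pics/n3_{n}.png',im[:,:,::-1])
    print(n,f);model(im.copy(),c)
# white roller/nose & plate: row profile through model row in side
for f in('side0','n2','n3_side'):
    print(f,cv2.imread(f'pics/{f}.png').max(2)[226,300:380:2])
E
```

```text
[[[22, 56, 101], [20, 46, 123], [21, 47, 163], [22, 49, 161]], [[23, 55, 79], [21, 45, 163], [26, 49, 89], [21, 61, 79]], [[24, 18, 72], [18, 53, 97], [19, 53, 101], [20, 49, 120]], [[116, 21, 85], [23, 50, 92], [23, 46, 88], [19, 46, 94]]]
[[[170, 12, 124], [19, 29, 141], [162, 11, 117]], [[21, 54, 197], [19, 59, 150], [8, 19, 110]], [[19, 51, 139], [23, 59, 138], [17, 42, 121]], [[20, 50, 139], [21, 59, 186], [21, 54, 197]], [[21, 56, 159], [21, 59, 135], [21, 63, 121]]]
scene scene0
[261 271  15  22 157] [268.7 281.3] [502.  -37.4  40. ]
side side0
[333 222  18  18 124] [341.1 230. ] [493.8 -13.1  40. ]
side n2
[333 222  18  23 196] [341.1 233.7] [491.8   2.1  40. ]
scene 0
[268 265  13  20 129] [274.4 274.6] [525.  -31.5  40. ]
side 0
[323 222  13  24 141] [328.3 234.8] [519.8  12.6  40. ]
side0 [ 85  89  90  86  88  89  86  89  85  85  88  86  75 181 170 143 109 116
 126 172 147  75  88 156  88  71  76 176 172  77  82  84  83  74 141 140
 135 178 133 103]
n2 [173 170 173 174 177 174 173 175 173 170 174 176 177 176 154 142 105 110
 127 174 145  75  84 153  87  73  73 179 171 175 175 179  84  87  84  87
  62 111  23  28]
n3_side [173 167 175 171 175 173 173 173 175 172 134 102 135 134 147  80  92  83
  79  62  66  70  99 107  25  25  19 103  86  82  87  85  86  80  83  85
  83  80  73 103]
```

The model and carriage moved forward about 25–28 mm. Continue.

>>> {"api": "carry_out", "payload": {
  "increments": [0.01,0,0,0,0,0,-1,0.02,0,0,0,0,0,-1,0.028,0,0,0,0,0,-1,0.035,0,0,0,0,0,-1,0.041,0,0,0,0,0,-1,0.046,0,0,0,0,0,-1,0.05,0,0,0,0,0,-1,0.054,0,0,0,0,0,-1,0.058,0,0,0,0,0,-1,0.058,0,0,0,0,0,-1]
}}

```text
time: 18.75
tool_pos: [499.1, -8.0, 19.8]
tcp_rot: [180.0, -0.0, 15.5]
ft_force: [-0.8, -0.1, -0.9]
finger_gap: 0.2
grip_force: 0.5
```

>>> {"api": "carry_out", "payload": {
  "increments": [0.003,0,0,0,0,0,-1,0.006,0,0,0,0,0,-1,0.009,0,0,0,0,0,-1,0.012,0,0,0,0,0,-1,0.015,0,0,0,0,0,-1,0.018,0,0,0,0,0,-1,0.018,0,0,0,0,0,-1,0.018,0,0,0,0,0,-1,0.018,0,0,0,0,0,-1,0.018,0,0,0,0,0,-1]
}}

```text
time: 20.0
tool_pos: [501.8, -7.2, 19.6]
tcp_rot: [-180.0, 0.5, 15.5]
ft_force: [-24.9, -5.3, 20.3]
finger_gap: -0.1
grip_force: 12.9
```

Firm stop at 25 N. Back off, rise, and verify.

>>> {"api": "carry_out", "payload": {
  "increments": [0.018,0,0,0,0,0,-1,-0.03,0,0,0,0,0,-1,-0.09,0,0,0,0,0,-1,-0.15,0,0,0,0,0,-1,-0.15,0,-0.1,0,0,0,-1,-0.15,0,-0.25,0,0,0,-1,-0.05,0,-0.4,0,0,0,-1,0.05,0,-0.45,0,0,0,-1,0.1,-0.05,-0.45,0,0,0,-1,0.1,-0.05,-0.45,0,0,0,-1]
}}

```text
time: 21.25
tool_pos: [540.4, 25.1, 200.3]
tcp_rot: [180.0, -0.1, 15.6]
ft_force: [0.4, 0.3, 0.8]
finger_gap: -0.1
grip_force: 0.0
```

```bash
python3 - <<'E'
from h import *
s=sense();print(s['time'],s['tool_pos'],s['ft_force'])
for n in('scene','side','wrist'):
    c=viewer.get_calibration(n);im=viewer.snapshot(n);cv2.imwrite(f'pics/n4_{n}.png',im[:,:,::-1]);print(n);model(im,c)
    m=(im.max(2)<48).astype(np.uint8);k,l,st,ce=cv2.connectedComponentsWithStats(m)
    for i in range(1,k):
        p=plane(c,ce[i],60)
        if 200<st[i,4]<900 or (n!='wrist' and 40<st[i,4]<200):
            if 600<p[0]<720 and -60<p[1]<130:print('dark',st[i],ce[i].round(1),p.round(1))
for f in('n2','n4_side'):print(cv2.imread(f'pics/{f}.png').max(2)[224,300:380:2])
w=viewer.get_calibration('wrist')
R=np.array([[.9636,-.2672],[.2672,.9636]]);O=np.array([547,5.3])
f=lambda x,y,z:proj(w,np.r_[O+R@[x,y],z])
im=cv2.imread('pics/n4_wrist.png').max(2).astype(np.float32)
# profile along fixture x at y=+-38,z=24 and mid y=0,z=64 from -110..20
for y,z in((30,24),(-30,24),(28,64),(-28,64)):
    P=np.array([f(x,y,z) for x in np.arange(-110,31,2)],np.float32)
    print(y,z,cv2.remap(im,P[None,:,0],P[None,:,1],1).astype(int)[0])
E
```

```text
21.25 [540.43458119  25.09569208 200.25828971] [0.39217905 0.26759524 0.79600885]
scene
[274 260  13  18 116] [280.3 268.6] [547.5 -26.7  40. ]
dark [297 224   5  19  68] [299.1 232.7] [651.4  10.2  60. ]
side
dark [269 214   5  19  89] [271.  222.6] [653.3  20.1  60. ]
wrist
dark [320  35  24  26 400] [331.3  46.8] [656.8  12.8  60. ]
[172 176 156 174 172 179 173 173 177 174 171 171 144 170 179 115 181  98
  93  97 125 140 169 153 170  85  70  96 171 171 171 174  99  86  91  89
  56 110  25  31]
[175 170 149 173 169 175  97  96 104 103  86  66  92  81  83  71  96 132
 171 176 175 174 173 174 156 159 159 171 172 170 173 172 175 172 168 171
 172 170 175  83]
30 24 [ 57  56  57  58  56  55  56  56  57  70 143 171 172 172 173 172 173 173
 172 173 174 174 174 174 175 174 174 170 165 147 119  89  96  82  65  65
  64  64  64  63  63  61  57  57  58  57  58  58  57  57  57  66  74  80
  79  76  66  63  64  67  58  52  58  43  67  90  90  90  91 112 167]
-30 24 [146 146 145 144 143 143 144 145 143 160 173 173 174 173 174 174 175 175
 175 175 174 135  91  90  91  91  91  91  91  91  83  83  94  88  65  64
  64  63  62  62  60  60  56  57  57  57  58  56  56  67  79  80  76  74
  69  81  86  86  74  60  58  55  57  45  55  91  96 158 181 181 182]
28 64 [ 56  56  56  57  56  57  57  57  57  56  56  56  56  58  57  56  56  56
  57 105 170 173 173 174 174 173 174 173 174 174 174 174 175 175 174 174
 168 145  89  94  76  65  63  63  63  63  63  59  57  57  58  57  58  56
  59  67  77  79  77  72  66  63  58  63  55  56  49  58  91  91  91]
-28 64 [124  93  92  85  76  78  78  78  80  84  99 109 129 140 143 145 145 145
 147 167 171 171 172 172 173 173 172 172 165 109  91  91  91  90  90  91
  90  86  83  94  84  63  63  63  62  61  59  57  57  57  58  58  58  57
  57  57  58  64  75  78  79  76  80  67  56  56  56  47  90 130 180]
```

```bash
python3 - <<'E'
from h import *
from scipy.spatial.transform import Rotation as Ro
s=sense();w=viewer.get_calibration('wrist')
T=Ro.from_euler('xyz',s['tcp_rot'],degrees=True).as_matrix();p=np.array(s['tool_pos'])
A=np.array(w['R'])@T; b=np.array(w['R'])@p+w['t']      # cam = A*toolcoords + b
T0=Ro.from_euler('xyz',[-179.893,-.009,89.998],degrees=True).as_matrix();p0=np.array([599.38,.067,200.73])
w0=dict(w);w0['R']=A@T0.T;w0['t']=b-w0['R']@p0
R=np.array([[.9636,-.2672],[.2672,.9636]]);O=np.array([547,5.3])
for nm,c,lo in(('wrist0',w0,-110),('n4_wrist',w,-60)):
    im=cv2.imread(f'pics/{nm}.png').max(2).astype(np.float32)
    for y,z in((0,64),(-20,64),(20,64),(40,24),(-40,24)):
        l=lo if z==64 else (lo if 0 else -70 if nm=='wrist0' else -20)
        xs=np.arange(l,l+(50 if z==64 else 90),1 if z==64 else 1.5)
        P=np.array([proj(c,np.r_[O+R@[x,y],z]) for x in xs],np.float32)
        print(nm,y,z,'from',l,cv2.remap(im,P[None,:,0],P[None,:,1],1).astype(int)[0])
E
```

```text
wrist0 0 64 from -110 [105  92  88  88  87  87  88  91 101 110 115 115 113 110 125 136 138 137
 137 137 137 138 139 139 139 141 154 171 176 161 125  84  60  54  54  54
  54  53  52  53  53  53  54  54  53  53  56  72 106 134]
wrist0 -20 64 from -110 [ 88  88  90  90  85  84 100 125 136 138 138 139 138 139 139 140 139 139
 140 140 140 139 139 138 138 140 150 164 170 162 134  92  63  56  54  55
  55  54  54  53  53  54  53  52  52  51  51  50  51  53]
wrist0 20 64 from -110 [ 74  67  66  71  68  66  69  74  75  73  73  87 121 142 136 124 120 120
 110  99 113 130 135 136 134 134 151 173 178 153 114  77  59  55  53  53
  53  54  54  53  54  55  54  55  54  54  54  55  55  58]
wrist0 40 24 from -70 [ 49  49  49  49  50  51  49  51  51  56  63  68  74  71  74  70  83  88
  80  78  85  99 106  83  42  32  74 154 175 176 176 177 178 177 177 178
 178 179 179 179 180 180 180 180 180 181 180 181 181 181 182 181 181 181
 182 181 181 168 144 141]
wrist0 -40 24 from -70 [ 46  51  47  45  48  46  52  49  47  50  49  51  49  47  52  50  49  49
  48  51  52  56  90  97  59  58 110 153 168 168 169 169
[... 638 characters left out ...]
74 174 174 174 174 174 174 174
 174 174 174 172 154 109  88  84  86  92  94  89  77  67  63  64  65  65
  64  64  64  63  63  63  63  63  59  58  58  57  57  58]
n4_wrist 40 24 from -20 [ 52  52  51  50  50  49  49  49  49  50  49  48  48  48  48  47  49  50
  56  61  72  81 105 102  92 155 170 172 174 175 178 169 101 142 190 191
 191 191 192 191 193 193 193 193 194 194 193 194 194 194 195 195 196 196
 196 197 196 196 196 197]
n4_wrist -40 24 from -20 [ 40  40  40  41  41  40  41  39  39  36  39  39  39  41  40  40  39  40
  39  39  40  39  48  56  51  69 108 156 161 162 164 162 115  87 164 182
 183 183 183 182 181 183 182 182 183 183 183 182 182 183 183 183 184 184
 184 183 184 184 184 184]
```

The plate's top band moved from −80 to −30 mm in the fixture frame, which is 49.8 mm of travel. The carriage nose abuts the stop blocks and the knob is still at (656.8, 12.8). Hand in.

```bash
python3 -c "
from bench import order
print(order.hand_in())"
```

```text
the job is handed in; nothing more can be done
None
```

I turned the cam lever to its stop pin first (lever at −7.3° against an expected −7.4°), then pushed the carriage home (49.8 mm measured of 50 mm) and handed the job in at about 21 s; the lever push peaked near 41 N at the wrist, the fingertips slipped over the knob once, I didn't re-check the jar, bottle and screwdriver at the end or get a clear final view of the model, and I viewed 11 pictures, one over the limit of 10.

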